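Open the drain port of a soil test cell

ROBOT

A 6-joint arm with a two-finger parallel gripper is mounted at the origin on the work surface. World frame = base frame: x ahead of the robot, y to its left, z up, the work surface at z = 0. Lengths are in m, angles in degrees, forces in N, time in s.
With the tool pointing down it reaches from about 0.35 to 0.925 m from the base axis. Payload 6.4 kg.
Tool frame: the origin (TCP) lies between the finger pads; the fingertips stand 25 mm ahead of it and the grasp point (between the pads) lies 6 mm ahead of it (manip.tips_ahead is the distance from the TCP to the fingertips, in m); x points along the fingers, y is the direction in which the jaws open and shut, and the axes are right-handed (so a half turn about x gives the same grasp; the last joint's range is limited). The gripper opens to 85 mm and grips with 20 to 120 N. Pads are 22 mm wide; open, the fingers measure 114 mm over their backs; the gripper's body (76 mm by 85 mm) begins 54 mm behind the grasp point. The pads swing forward as they close: fully open they stand 13 mm farther back than shut.
Start: joints at [59.811, 14.043, 89.255, -0, 76.702, -9.975], TCP at [0.225, 0.61, 0.256] pointing down, gripper open.
Joint ranges: [-179.41, 179.41], [-58.25, 129.5], [7.25, 145.43], [-54.29, 234.29], [11.92, 165.04], [-157.13, 157.13]. Speed limits (degrees/s): [147.25, 147.25, 180, 180, 180, 180].

INTERFACE

Orientations are given as [roll, pitch, yaw] about the fixed x, y, z axes, in that order (R = Rz(yaw) Ry(pitch) Rx(roll)).
In Python, from station import readout, optics, order, manip gives the robot as it stands. The module is installed in compiled form; this text tells all that it offers.
- The arm moves only by the tool send_rows, never from a script. Its argument "targets" is a list that holds one entry, the list of rows, each a list of 5 numbers: the opening in per cent of the stroke, from 0 (shut) to 100 (fully open), then the shift along the tool's x, y, z in m, then the turn about the tool's x in rad. In form: [[[jaw, x, y, z, twist], ...]]. A call has exactly 10 rows; each row shifts and turns the commanded pose from where the row before left it, along the tool's axes as they then stand; what a row does not reach is not made up. A row lasts 1/8 s, in which the tool goes at most 62.5 mm and 10.7 degrees, less where a joint would pass 70% of its speed; a pose out of reach is approached as far as the arm can. A call is refused whole if a number of a shift passes 0.0625 or a number of a turn 0.188, either way. A call with a gripper value outside its range is refused whole. The fingers move at their own pace and stop on an object; the grip force is fixed at half the most. Time passes only in rows, so rows that do not move let the fingers close, or fill a call up. It gives the time, the measured TCP pose, the force and the opening at its end, in the units of the state.
- readout.sense(): the state, without advancing time (a new reading comes with each control period).
- optics.read_camera(name): name is "side" or "top" or "wrist"; returns a dict with "color" (480x640x3 uint8, blue, green, red), "vertical_fov" (degrees; the focal length in pixels is half the picture's height over the tangent of half this angle, whatever the lens; pixels are square), "cx", "cy" (the principal point, pixels), "D" ([k1, k2, p1, p2, k3] as OpenCV has them; the pictures are not rectified), "extrinsics" (4x4, takes a point from camera to world coordinates); the wrist camera has in their place "hand_eye" (4x4, takes a point from camera to tool coordinates, whose origin is the TCP and whose axes are the tool frame's). Camera axes: x right, y down, z forward; pixel columns grow to the right and rows downward; lengths in m; the calibration is good to about 2 mm. A picture is of the moment at which its call begins: read the wrist's pose just before it. There is no depth.
- order.job_done(): hands the job in, once; it reports no verdict.
Trained networks look in a picture, given as the dict that the camera call returned (one of the last four; its "shot" number tells which), for a name from the list of things; names that differ only in an ending like _2 or _b are one class to them, and where a whole thing is asked for, a point or a joint stands for the part that bears it (a point fixed in the world has none). Each returns a list of dicts, best first, with "score" (0 to 1); they miss things now and then, are a little off and sometimes report something else, mostly with a low value. They report only what shows in the picture. A call takes as long as a camera call. They do not tell look-alikes from the thing itself.
- optics.spot_in(picture, name): "position" ([x, y, z] in m, in the coordinates of the camera as it stood for that picture, good to about 4 mm: the middle of the surface that is visible of it).
The state is a dict: "time": time; "joint_positions": joint angles; "qd": joint speeds; "joint_torque": joint torques, N m; "ee_pos": TCP position; "tcp_rot": TCP orientation; "contact_force": force on the tool from outside, world axes, zero at the start; "torque": the same for the moment, N m; "opening": opening from 0.0 (shut) to 1.0 (fully open).
Only numpy, scipy, OpenCV 4.12 (cv2) and the standard library are available. Lean on these libraries where they do the work, as an engineer would, in place of code of your own. Each camera call takes 0.05 s, during which the arm holds its last target. There are 200 camera calls.

TASK

Unscrew the cross-handled drain plug from the side of the round steel test cell, turning it anticlockwise as seen facing its handle until the threads let go, and draw it straight out. Carry it to the open steel tray and set it down inside while still holding it, then let go; do not drop it in. Leave the other things on the bench where they are.

Things in the scene. Friction and masses are not known exactly. Their poses are not given: they have to be found in the camera images.
- cell: Fixed round steel cell, wall 100 mm across; base flange 132 mm across, 12 mm high; lid 116 mm across, top at 122 mm (small knob to 132 mm). Origin: centre of its underside on the bench, z up, x level along the axis of its drain port, outward. Port axis 85 mm above the bench; its boss, 41 mm across, stands 30 mm out of the wall (to x = 80 mm).
- port_mouth (a point): Centre of the port's mouth, axes as the cell. Right-handed coarse thread: the plug opens by positive turning about x (top arm goes towards the cell's -y), coming out 24 mm per turn. The threads hold until about 120 degrees of turn; from there to a hard stop at about 140 degrees it can be pulled straight out, clear after 20 mm more. It turns easily and stays where left.
- plug: Drain plug, 100 to 190 g, about 1 mm of play in the port (it sags up to 5 degrees). Origin: on its axis, mid cross handle, 18 mm outside the mouth when home; x along its axis, outward; home: z up, y level. Four black straight arms along +z, -z, +y, -y, 9 mm thick in the turning direction, 12 mm along the axis, reaching 42 mm from the axis; hub radius 13 mm.
- first_arm (a point): Point on the plug's +z arm (upright when home), 31 mm from the axis, a good place to pinch across its 9 mm. An arm is free from 15 to 42 mm out, best gripped while within about 50 degrees of upright, so unscrewing takes two grasps, e.g. this arm from upright to 50 degrees over.
- second_arm (a point): Point on the plug's +y arm, 31 mm from the axis. After the plug has turned 50 degrees this arm points up, 40 degrees from upright on the other side; turned with it from there by another 76 degrees or so, the plug is free.
- shank_end (a point): Inner end of the plug's steel shank, on its axis, 44 mm behind the plug's origin. Shank 16 mm across; two opposite pins 2.5 mm in front of this end stand out to 13 mm from the axis.
- tray: Fixed open steel tray, outside 220 mm along its x, 170 mm along its y, 30 mm high, walls and floor 4 mm thick, empty. Origin: centre of its underside on the bench, z up. It stands to the left or the right of the cell; a flat glass plate with plaster discs stands on the other side.
- disc_a: bystander: plaster disc, 58 mm across, 32 mm high, on the glass plate; origin at the centre of its underside.
- disc_b: bystander: a second such plaster disc on the glass plate; origin at the centre of its underside.
- mould: bystander: brass ring, 68 mm across, 30 mm high, on the bench; origin at the centre of its underside.
- beaker: bystander: open steel beaker, 80 mm across, 85 mm high; origin at the centre of its underside.
- tin: bystander: aluminium tin, 64 mm across, 50 mm high; origin at the centre of its underside.
- spatula: bystander: spatula lying on the bench; origin at the centre of its underside (middle of its length).
- stone: bystander: flat grey porous stone, 64 mm across, 10 mm high, on the bench; origin at the centre of its underside.
There are look-alikes about, which are no part of the job. What is meant by the plug is not brown or yellow, and is the larger of those in its own colour.

How it is judged:
By the outcome, as a careful person would: the job done as asked, in the order asked, and still so for the second after the job is handed in, with the robot touching nothing.
It also fails if it takes over 64 s, if anything falls off the work surface, if the arm or the gripper's body presses on something with over 40 N, if the wrist force passes 120 N, or if a joint passes its speed limit or range.

## Working session

There is one attempt and no reset: what is moved stays moved. The work goes in short steps, Python scripts to look and compute and a tool call to move; the robot and the scene stay as the last step left them, time stands still between calls to the robot, and variables do not carry over. Pictures are saved under pics/ and viewed, on a budget of 10 in all, crops included, one or two more only if the job needs it, and the job is handed in when it is done.

Besides the shell and the picture viewer there is one more tool, called after "Emit:" in YAML: its name, and indented under it one key for each argument. send_rows: Moves the arm, as the interface text tells. Its arguments: {"type":"object","properties":{"targets":{"type":"array","items":{"type":"array","items":{"type":"array","items":{"type":"number"}}}}},"required":["targets"]}

```bash
mkdir -p pics; cat > h.py <<'E'
import numpy as np, cv2
from scipy.spatial.transform import Rotation as R
from station import readout, optics, order, manip
def tool():
    s=readout.sense(); T=np.eye(4); T[:3,:3]=R.from_euler('xyz',s['tcp_rot'],degrees=True).as_matrix(); T[:3,3]=s['ee_pos']; return T
def shot(n):
    T=tool(); p=optics.read_camera(n)
    p['E']=T@np.array(p['hand_eye']) if n=='wrist' else np.array(p['extrinsics']); return p
def K(p):
    f=240/np.tan(np.radians(p['vertical_fov'])/2); return np.array([[f,0,p['cx']],[0,f,p['cy']],[0,0,1]])
def px(p,w):
    Ei=np.linalg.inv(p['E']); c=(Ei[:3,:3]@np.atleast_2d(w).T).T+Ei[:3,3]
    return cv2.projectPoints(c,np.zeros(3),np.zeros(3),K(p),np.array(p['D'],float))[0].reshape(-1,2)
def ray(p,uv):
    q=cv2.undistortPoints(np.array([[uv]],float),K(p),np.array(p['D'],float)).ravel(); d=p['E'][:3,:3]@[q[0],q[1],1]; return p['E'][:3,3],d/np.linalg.norm(d)
def find(p,n):
    return [(round(d['score'],2),(p['E']@np.r_[d['position'],1])[:3].round(4)) for d in optics.spot_in(p,n)]
def tri(ps,uvs):
    A=np.zeros((3,3));b=np.zeros(3)
    for p,u in zip(ps,uvs):
        o,d=ray(p,u);M=np.eye(3)-np.outer(d,d);A+=M;b+=M@o
    return np.linalg.solve(A,b)
E
python3 - <<'E'
from h import *
print(readout.sense())
for n in ['side','top','wrist']:
    p=shot(n); cv2.imwrite(f'pics/{n}0.png',p['color']); print(n,p['E'].round(3).tolist(),p['vertical_fov'])
    for o in ['cell','port_mouth','plug','first_arm','second_arm','tray']:
        for s,w in find(p,o): print(o,s,w,px(p,w)[0].round())
    if n=='top':
        for o in ['disc_a','mould','beaker','tin','spatula','stone']: print(o,find(p,o))
E
```

```text
{'time': 0.0, 'joint_positions': array([ 5.98114335e+01,  1.40826900e+01,  8.93275603e+01,  7.11068810e-04,
        7.67019700e+01, -9.97484443e+00]), 'qd': array([ 0.09550677, -0.05987803, -0.0775123 , -0.07593986,  0.02486561,
        0.02584443]), 'joint_torque': array([ 3.20897845e-03, -4.29506993e+01, -3.26136696e+01,  1.22609085e-04,
        5.30531514e-03, -6.78154620e-06]), 'ee_pos': array([0.22430818, 0.60950727, 0.25517138]), 'tcp_rot': array([-100.32798825,   89.8877775 , -120.54187451]), 'contact_force': array([1.45517578, 0.34283193, 0.26517822]), 'torque': array([-0.01004286,  0.02106273, -0.05898914]), 'opening': 1.006000237908038}
side [[0.783, -0.399, 0.477, 0.235], [-0.622, -0.496, 0.606, -0.449], [-0.005, -0.771, -0.637, 0.562], [0.0, 0.0, 0.0, 1.0]] 57.598104442653394
cell 0.58 [ 0.4134 -0.0802  0.1066] [247. 306.]
port_mouth 0.89 [ 0.415  -0.0847  0.1037] [250. 308.]
port_mouth 0.69 [0.7322 0.0175 0.0608] [364. 212.]
plug 0.83 [0.4447 0.1094 0.0371] [209. 260.]
plug 0.61 [ 0.6186 -0.1215  0.0407] [372. 288.]
plug 0.57 [ 0.5193 -0.0441  0.0888] [294. 267.]
plug 0.
[... 1157 characters left out ...]
.1128 0.0341] [283. 304.]
second_arm 0.55 [0.5543 0.0973 0.0515] [289. 255.]
second_arm 0.52 [ 0.5212 -0.0405  0.0911] [350. 269.]
tray 0.7 [0.4731 0.286  0.0036] [213. 289.]
disc_a [(0.74, array([ 0.5339, -0.2975,  0.0393])), (0.62, array([ 0.4514, -0.303 ,  0.0395]))]
mould [(0.68, array([0.718 , 0.1252, 0.0333]))]
beaker [(0.8, array([0.7517, 0.0299, 0.0205]))]
tin [(0.96, array([ 0.7362, -0.2779,  0.0544]))]
spatula [(0.92, array([0.6535, 0.2809, 0.0073]))]
stone [(0.63, array([ 0.7274, -0.1538,  0.0094]))]
wrist [[0.345, 0.9, 0.267, 0.158], [0.939, -0.33, -0.099, 0.635], [-0.001, 0.285, -0.959, 0.374], [0.0, 0.0, 0.0, 1.0]] 60.400927846719895
tray 0.65 [0.4393 0.2427 0.0068] [ 90. 474.]
```

View pics/side0.png

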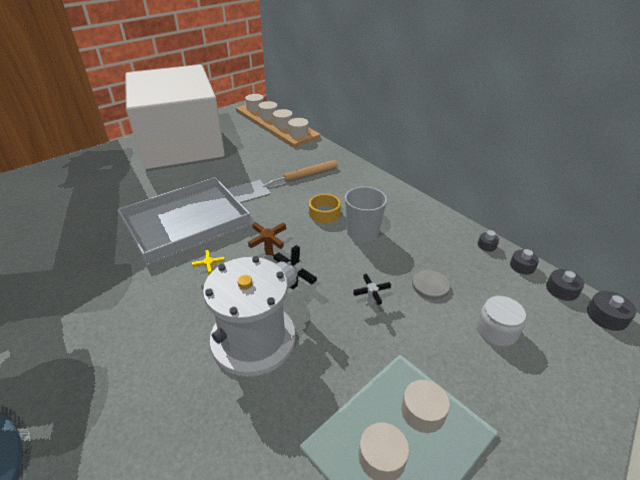

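View pics/top0.png

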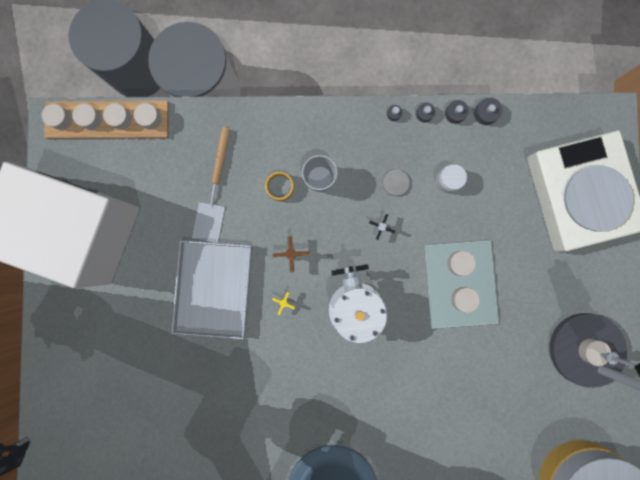

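Candidates in the top picture: a black cross in the cell's port at (350,270), a smaller loose black cross at (381,227), a brown one at (290,253) and a yellow one at (284,303). I choose the larger black one, in the port. Next I'll fit the cell pose and check it with an overlay in one close crop.

```bash
cat > model.py <<'E'
from h import *
def frame(x,y,yaw):
    T=np.eye(4);T[:3,:3]=R.from_euler('z',yaw,degrees=True).as_matrix();T[:3,3]=[x,y,0];return T
def W(T,P): P=np.atleast_2d(P); return P@T[:3,:3].T+T[:3,3]
a=np.linspace(0,2*np.pi,60)
def circ(r,z): return np.c_[r*np.cos(a),r*np.sin(a),0*a+z]
def parts(th=0,out=0):
    boss=np.c_[0*a+.08,.0205*np.cos(a),.085+.0205*np.sin(a)]
    L=[circ(.058,.122),circ(.066,.012),boss]
    t=np.radians(th); x=.098+out
    for k in range(4):
        f=t+k*np.pi/2; d=np.array([0,-np.sin(f),np.cos(f)]); n=np.array([0,np.cos(f),np.sin(f)])*.0045
        c=np.array([x+.006,0,.085])
        L.append(np.array([c+d*.013+n,c+d*.042+n,c+d*.042-n,c+d*.013-n]))
    return L
def draw(p,T,crop,s,name,**k):
    x0,y0,x1,y1=crop; im=cv2.resize(p['color'][y0:y1,x0:x1],None,fx=s,fy=s,interpolation=cv2.INTER_CUBIC)
    for i,P in enumerate(parts(**k)):
        q=((px(p,W(T,P))-[x0,y0]+.5)*s).astype(int); cv2.polylines(im,[q],i!=99,(0,0,255) if i!=3 else (0,255,0),1)
    cv2.imwrite(name,im); return im
E
python3 - <<'E'
from model import *
def atz(p,uv,z):
    o,d=ray(p,uv); return o+d*(z-o[2])/d[2]
t=shot('top'); s=shot('side')
c=atz(t,(358,312.5),.122);e1=atz(t,(333,271.5),.085);e2=atz(t,(368,267),.085)
print(c,e1,e2,atz(t,(350,268),.127))
n=(e2-e1); yaw=np.degrees(np.arctan2(n[1],n[0]))+90; print('yaw',yaw, 'len',np.linalg.norm(n))
# yaw from centre to arms mid
m=(e1+e2)/2-c; print(np.degrees(np.arctan2(m[1],m[0])),np.hypot(*m[:2]))
T=frame(c[0],c[1],(yaw+np.degrees(np.arctan2(m[1],m[0])))/2)
A=draw(t,T,(320,250,400,350),4.,'pics/x.png'); B=draw(s,T,(190,240,320,380),4,'pics/y.png')
h=max(len(A),len(B)); A=cv2.copyMakeBorder(A,0,h-len(A),0,0,0);B=cv2.copyMakeBorder(B,0,h-len(B),0,0,0)
o=np.hstack([A,B]);f=min(800/o.shape[1],600/o.shape[0],1);cv2.imwrite('pics/fit1.png',cv2.resize(o,None,fx=f,fy=f)); print(T,f)
print(manip.tips_ahead, tool())
E
```

```text
[ 0.43003296 -0.05593577  0.122     ] [ 0.51674849 -0.0034204   0.085     ] [ 0.52644933 -0.08148466  0.085     ] [ 0.52503988 -0.03932134  0.127     ]
yaw 7.083680604675266 len 0.07866470814691116
8.376702010043529 0.09255334275131079
[[ 0.99091246 -0.13450835  0.          0.43003296]
 [ 0.13450835  0.99091246  0.         -0.05593577]
 [ 0.          0.          1.          0.        ]
 [ 0.          0.          0.          1.        ]] 0.9523809523809523
0.025 [[-2.66208793e-05  3.45485499e-01  9.38424088e-01  2.24568893e-01]
 [-4.09118395e-05  9.38424087e-01 -3.45485500e-01  6.09975344e-01]
 [-9.99999999e-01 -4.75897834e-05 -1.08472271e-05  2.56288987e-01]
 [ 0.00000000e+00  0.00000000e+00  0.00000000e+00  1.00000000e+00]]
```

View pics/fit1.png

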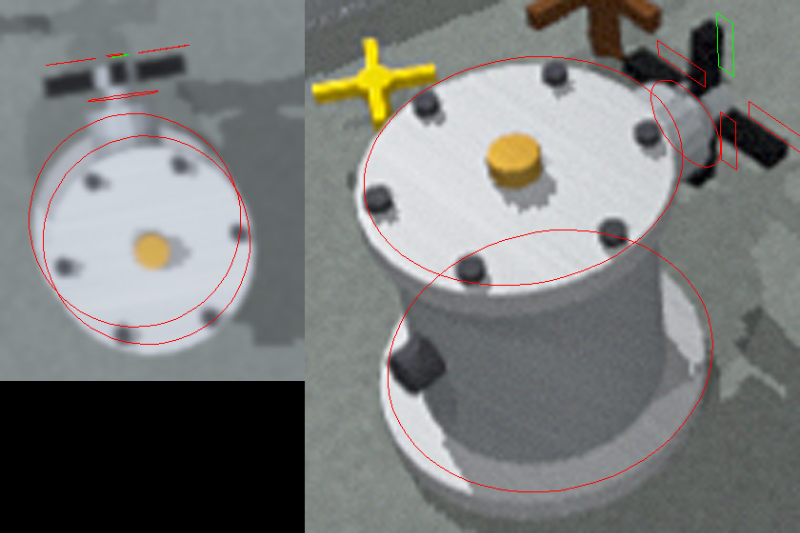

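```bash
python3 - <<'E'
from model import *
from scipy.optimize import least_squares
t=shot('top'); s=shot('side')
f=3.81
tp=lambda x,y:(x/f+320,y/f+250); sp=lambda x,y:((x-305)/f+190,y/f+240)
top=[((0,0,.132),tp(152,250)),((.098,.042,.087),tp(44,86)),((.098,-.042,.087),tp(186,66)),((.098,0,.127),tp(118,72))]
sd=[((0,0,.132),sp(515,146)),((.098,0,.127),sp(708,28)),((.098,-.042,.085),sp(779,156)),((.098,.042,.085),sp(632,66))]
def res(v):
    T=frame(*v); 
    return np.concatenate([(px(p,W(T,[q[0] for q in L]))-[q[1] for q in L]).ravel() for p,L in((t,top),(s,sd))])
r=least_squares(res,[.43,-.056,8],x_scale=[.01,.01,1],loss='soft_l1'); print(r.x,res(r.x).reshape(-1,2).round(1).tolist())
T=frame(*r.x); np.save('T.npy',T)
A=draw(t,T,(320,250,400,350),4.,'pics/x.png'); B=draw(s,T,(190,240,320,380),4,'pics/y.png')
h=max(len(A),len(B)); A=cv2.copyMakeBorder(A,0,h-len(A),0,0,0);B=cv2.copyMakeBorder(B,0,h-len(B),0,0,0)
o=np.hstack([A,B]);f=min(800/o.shape[1],600/o.shape[0],1);cv2.imwrite('pics/fit2.png',cv2.resize(o,None,fx=f,fy=f))
print(W(T,[.098,0,.085]))
# tray corners from top picture rough (rim z=.03)
def atz(p,uv,z):
    o,d=ray(p,uv); return (o+d*(z-o[2])/d[2]).round(3)
print([atz(t,u,.03) for u in [(178,240),(251,244),(249,338),(173,334)]])
E
```

```text
[ 0.42516038 -0.05856077  9.43295198] [[-0.3, -0.3], [0.4, -0.2], [0.4, -1.3], [0.5, 0.6], [-0.6, 1.4], [-1.7, 0.1], [0.4, -0.6], [0.3, -1.8]]
[[ 0.52183523 -0.04249922  0.085     ]]
[array([0.591, 0.362, 0.03 ]), array([0.581, 0.189, 0.03 ]), array([0.361, 0.193, 0.03 ]), array([0.371, 0.371, 0.03 ])]
```

View pics/fit2.png

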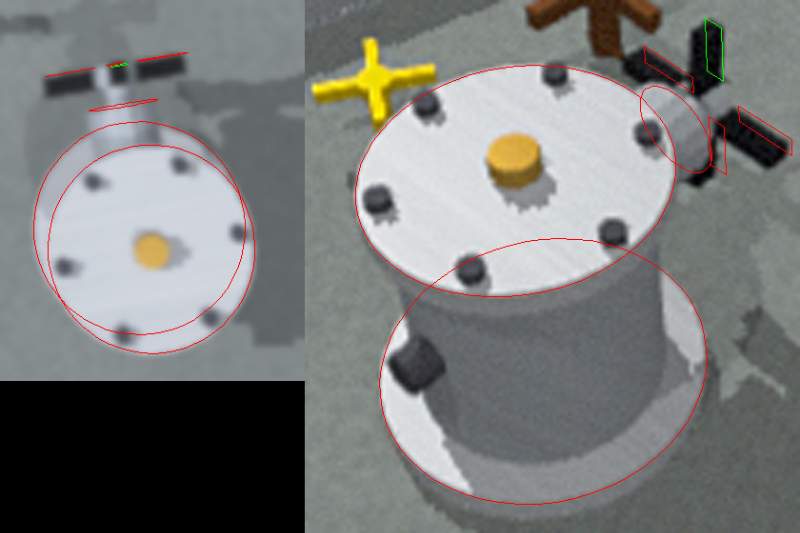

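The overlay fits well (lid, flange and boss; the plug sags slightly). The tool can only point down and twist. So I'll set the jaws along the cell's x, push the arms with shut fingers to unscrew, then pinch an arm axially to pull the plug out.

Emit:
send_rows:
  targets:
    - [[0,0,0,0,0.176],[0,0,0,0,0.176],[0,0,0,0,0.176],[0,0,0,0,0.176],[0,0,0,0,0.175],[0,0,0,0,0.175],[0,0,0.0134,0.0473,0],[0,0,0.0134,0.0473,0],[0,0,0.0134,0.0473,0],[0,0,0.0134,0.0473,0]]

```text
time: 2.8
ee_pos: [0.3088, 0.4307, 0.2565]
tcp_rot: [113.4, 90.0, 32.8]
contact_force: [1.4, 0.3, -0.6]
opening: 0.001
```

Emit:
send_rows:
  targets:
    - [[0,0,0.0134,0.0473,0],[0,0,0.0134,0.0473,0],[0,0,0.0134,0.0473,0],[0,0,0.0134,0.0473,0],[0,0,0.0134,0.0473,0],[0,0,0.0134,0.0473,0],[0,0,0.0134,0.0473,0],[0,0,0.0134,0.0473,0],[0,0,0.0134,0.0473,0],[0,0,0.0134,0.0473,0]]

```text
time: 4.05
ee_pos: [0.5183, -0.0144, 0.2566]
tcp_rot: [74.7, 90.0, -5.9]
contact_force: [0.4, 0.1, -0.8]
opening: -0.001
```

```bash
cat > st.py <<'E'
from model import *
T=np.load('T.npy')
def st():
    t=tool(); c=(np.linalg.inv(T)@t)
    s=readout.sense()
    print('t',round(s['time'],2),'cell xyz mm',(c[:3,3]*1000).round(1),'jaw dir',c[:3,1].round(3),'open',round(s['opening'],3),'F',s['contact_force'].round(1),'tips',manip.tips_ahead,'q',s['joint_positions'].round(0))
E
python3 - <<'E'
from st import *
st()
p=shot('side'); t=tool(); im=p['color'].copy()
for d in (0,.025,.038):
    q=px(p,t[:3,3]+t[:3,0]*d)[0]; print(d,q.round(1)); cv2.circle(im,tuple(int(v) for v in q),1,(0,0,255),-1)
cv2.imwrite('pics/tip1.png',cv2.resize(im[120:360,170:420],None,fx=2.4,fy=2.4,interpolation=cv2.INTER_CUBIC))
E
```

```text
t 4.05 cell xyz mm [ 99.2  28.3 256.6] jaw dir [ 1.    -0.001  0.001] open -0.001 F [ 0.4  0.1 -0.8] tips 0.025 q [-14.  -4. 108.   0.  75. -24.]
0 [279.7 166.8]
0.025 [280.7 182.5]
0.038 [281.2 190.3]
```

View pics/tip1.png

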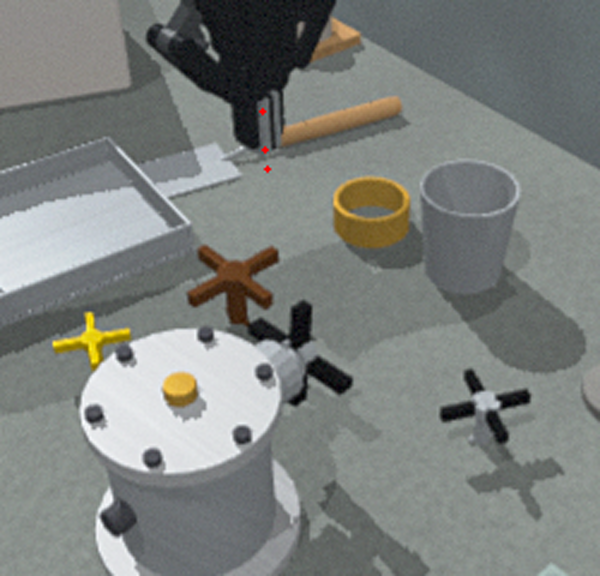

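The fingertips, shut, are 25 mm ahead of the TCP as expected (2nd red dot), and the cross is still home. Next: down beside the upright arm, then the first push.

Emit:
send_rows:
  targets:
    - [[0,0.018,0,0,0],[0,0.018,0,0,0],[0,0.018,0,0,0],[0,0.018,0,0,0],[0,0.018,0,0,0],[0,0.018,0,0,0],[0,0.0166,0,0,0],[0,0,0,0,0],[0,0,0,0.004,0],[0,0,0,0.004,0]]

```text
time: 5.35
ee_pos: [0.5198, -0.0211, 0.1326]
tcp_rot: [63.1, 89.9, -17.5]
contact_force: [0.2, -0.2, -0.6]
opening: -0.003
```

Emit:
send_rows:
  targets:
    - [[0,0,0.0003,0.0033,0],[0,0,0.0003,0.0033,0],[0,0,0.0003,0.0033,0],[0,0,0.0003,0.0033,0],[0,0,0.0003,0.0033,0],[0,0,0.0003,0.0033,0],[0,0,0.0003,0.0033,0],[0,0,0.0003,0.0033,0],[0,0,0.0003,0.0033,0],[0,0,0,0,0]]

```text
time: 6.6
ee_pos: [0.5268, -0.0498, 0.1318]
tcp_rot: [46.3, 90.0, -34.4]
contact_force: [-0.9, 0.4, -0.2]
opening: 0.003
```

```bash
python3 - <<'E'
from st import *
st()
p=shot('side'); draw(p,T,(230,200,350,320),4.5,'pics/push1.png',th=50,out=.0033)
E
```

```text
t 6.6 cell xyz mm [101.7  -8.  131.8] jaw dir [ 1.    -0.001  0.   ] open 0.003 F [-0.9  0.4 -0.2] tips 0.025 q [-18.   7. 112.  -0.  61. -27.]
```

View pics/push1.png

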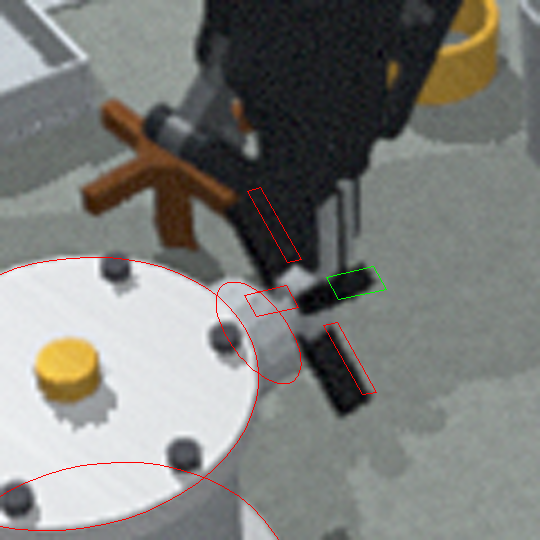

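Emit:
send_rows:
  targets:
    - [[0,0,0,-0.003,0],[0,-0.02,0,0,0],[0,-0.02,0,0,0],[0,0,0.0004,-0.019,0],[0,0,0.0004,-0.019,0],[0,0,0.0004,-0.019,0],[0,0.014,0,0,0],[0,0.014,0,0,0],[0,0.0148,0,0,0],[0,0,0,0,0]]

```text
time: 7.9
ee_pos: [0.5168, 0.0098, 0.1268]
tcp_rot: [-110.0, 89.8, 169.3]
contact_force: [-0.3, -0.0, 0.9]
opening: -0.003
```

Emit:
send_rows:
  targets:
    - [[0,0,0,0.006,0],[0,0,0,0.006,0],[0,0,0.0006,0.005,0],[0,0,0.0006,0.005,0],[0,0,0.0006,0.005,0],[0,0,0.0006,0.005,0],[0,0,0.0006,0.005,0],[0,0,0.0006,0.005,0],[0,0,0.0006,0.005,0],[0,0,0.0006,0.005,0]]

```text
time: 9.15
ee_pos: [0.534, -0.0311, 0.1348]
tcp_rot: [154.9, 88.8, 74.2]
contact_force: [-3.3, 33.8, 21.8]
opening: -0.0
```

```bash
python3 - <<'E'
from st import *
st()
p=shot('side'); draw(p,T,(230,200,350,320),4.5,'pics/push2.png',th=129,out=.0086)
E
```

```text
t 9.15 cell xyz mm [111.9   9.2 134.8] jaw dir [ 1.    -0.003  0.009] open -0.0 F [-3.3 33.8 21.8] tips 0.025 q [-16.   7. 111.   1.  62. -26.]
```

View pics/push2.png

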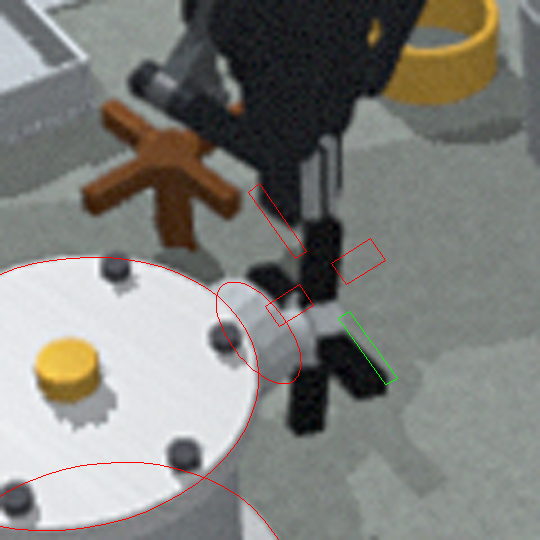

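```bash
python3 - <<'E'
from st import *
from scipy.optimize import least_squares
st()
p=shot('side')
obs=np.array([[322,224],[375,382],[308,428],[260,275]])/4.5+[230,200]
def pts(v):
    t=np.radians(v[0]); c=np.array([.098+v[1],0,.085+v[2]])
    return W(T,[c+.042*np.array([0,-np.sin(f),np.cos(f)]) for f in (t-np.pi/2,t,t+np.pi/2,t+np.pi)])
r=least_squares(lambda v:(px(p,pts(v))-obs).ravel(),[100,.007,0],x_scale=[1,.001,.001]);print(r.x,r.fun.reshape(-1,2).round(1).tolist())
t=tool()
for d in ([.025,0,0],[.025,0,.011],[.025,-.0145,0],[.025,.0145,0]): print((px(p,W(t,d))-[230,200])*4.5)
E
```

```text
t 9.2 cell xyz mm [111.6   6.2 134. ] jaw dir [ 1.    -0.001  0.009] open -0.001 F [-0.9 20.1 13.6] tips 0.025 q [-16.   7. 111.   1.  62. -26.]
[ 8.87245656e+01  1.12141893e-02 -1.99313891e-02] [[-2.6, 3.5], [6.2, 0.1], [2.5, -4.1], [-6.1, 0.3]]
[[306.39658791 229.71715189]]
[[329.59381357 244.05802934]]
[[277.31020689 250.955286  ]]
[[334.79069041 208.98476191]]
```

Emit:
send_rows:
  targets:
    - [[0,0,0,-0.006,0],[0,0,0,-0.006,0],[0,0,0,-0.003,0],[0,0,0,0,0],[0,0,0,0,0],[0,0,0,0,0],[0,0,0,0,0],[0,0,0,0,0],[0,0,0,0,0],[0,0,0,0,0]]

```text
time: 10.5
ee_pos: [0.5288, -0.0258, 0.1289]
tcp_rot: [52.1, 90.0, -28.5]
contact_force: [0.4, 0.1, 0.7]
opening: 0.002
```

```bash
python3 - <<'E'
from st import *
st()
A=draw(shot('side'),T,(250,210,345,310),4.2,'pics/x.png',th=103,out=.0069)
B=draw(shot('top'),T,(310,230,400,330),4.2,'pics/x.png',th=103,out=.0069)
cv2.imwrite('pics/stuck.png',np.hstack([A,B]))
E
```

```text
t 10.5 cell xyz mm [107.6  15.3 128.9] jaw dir [ 1.    -0.001  0.   ] open 0.002 F [0.4 0.1 0.7] tips 0.025 q [-15.   7. 112.  -0.  61. -24.]
```

View pics/stuck.png

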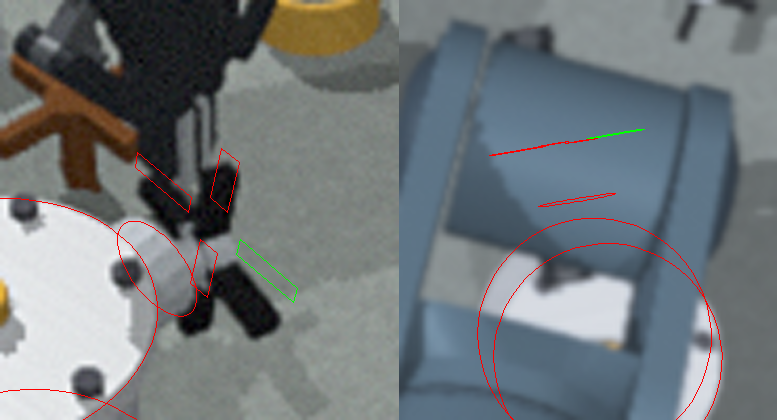

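The force was decaying while the tool kept creeping forward, so this is resistance that grows with speed rather than a jam. I'll push again, slower.

Emit:
send_rows:
  targets:
    - [[0,0,0,0.003,0],[0,0,0,0.003,0],[0,0,0,0.0015,0],[0,0,0,0.0015,0],[0,0,0,0.001,0],[0,0,0,0.001,0],[0,0,0,0.001,0],[0,0,0,0.001,0],[0,0,0,0.001,0],[0,0,0,0.001,0]]

```text
time: 11.85
ee_pos: [0.5302, -0.0366, 0.1286]
tcp_rot: [-170.8, 89.5, 108.5]
contact_force: [-3.2, 17.9, 6.3]
opening: 0.001
```

Emit:
send_rows:
  targets:
    - [[0,0,0,0,0],[0,0,0,0,0],[0,0,0,0,0],[0,0,0,0,0],[0,0,0,0,0],[0,0,0,0,0],[0,0,0,0,0],[0,0,0,0,0],[0,0,0,0,0],[0,0,0,0,0]]

```text
time: 13.1
ee_pos: [0.5302, -0.0366, 0.1286]
tcp_rot: [-170.5, 89.5, 108.8]
contact_force: [-2.3, 16.9, 4.7]
opening: 0.004
```

```bash
python3 - <<'E'
from st import *
st()
E
```

```text
t 13.1 cell xyz mm [107.2   4.4 128.6] jaw dir [ 1.    -0.001 -0.002] open 0.004 F [-2.3 16.9  4.7] tips 0.025 q [-16.   7. 111.   0.  62. -26.]
```

```bash
python3 - <<'E'
from st import *
A=draw(shot('side'),T,(250,210,345,310),4.2,'pics/x.png',th=118,out=.0079)
w=shot('wrist'); B=draw(w,T,(0,0,640,480),.75,'pics/x.png',th=118,out=.0079)
B=B[:,80:440]; A=A[:360]
h=max(len(A),len(B));A=cv2.copyMakeBorder(A,0,h-len(A),0,0,0);B=cv2.copyMakeBorder(B,0,h-len(B),0,0,0)
cv2.imwrite('pics/stuck2.png',np.hstack([A,B]))
E
```

```text
(no output)
```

View pics/stuck2.png

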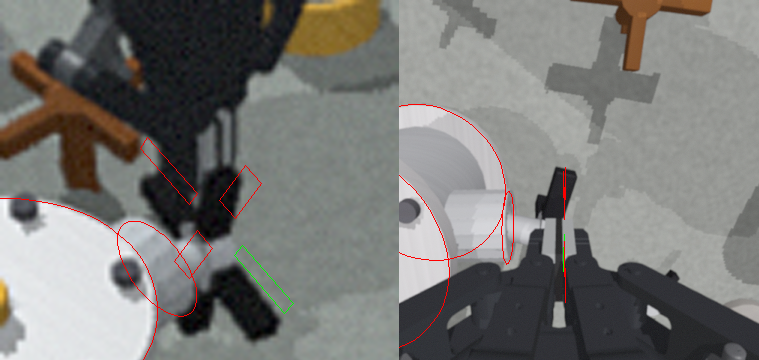

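The wrist view shows the plug yawed in the port by the one-sided push: it is binding at about 110°. I'll back off, lift and open the jaws, then pinch the arm axially so it is held square, and carry it along the helix.

Emit:
send_rows:
  targets:
    - [[0,0,0,-0.005,0],[0,0,0,-0.003,0],[0,-0.015,0,0,0],[0,-0.02,0,0,0],[0,-0.02,0,0,0],[0,-0.02,0,0,0],[38,0,0,0,0],[38,0,0,0,0],[38,0,0,0,0],[38,0,0,0,0]]

```text
time: 14.45
ee_pos: [0.5295, -0.0326, 0.2031]
tcp_rot: [-113.7, 89.9, 165.7]
contact_force: [-0.3, -0.2, -0.2]
opening: 0.379
```

```bash
python3 - <<'E'
from st import *
st()
A=draw(shot('side'),T,(250,210,345,310),4.2,'pics/x.png',th=110,out=.0073)
w=shot('wrist'); q=px(w,W(T,[.106,0,.085]))[0]; print(q)
x0=int(np.clip(q[0]-100,0,440)); y0=int(np.clip(q[1]-110,0,270)); print(x0,y0)
B=draw(w,T,(x0,y0,x0+190,y0+210),2.,'pics/x.png',th=110,out=.0073)
cv2.imwrite('pics/free.png',np.hstack([A,B]))
E
```

```text
t 14.45 cell xyz mm [107.2   8.5 203.1] jaw dir [ 1.    -0.001 -0.001] open 0.379 F [-0.3 -0.2 -0.2] tips 0.025 q [-16.   1. 109.  -0.  70. -25.]
[314.81754185 254.36811187]
214 144
```

View pics/free.png

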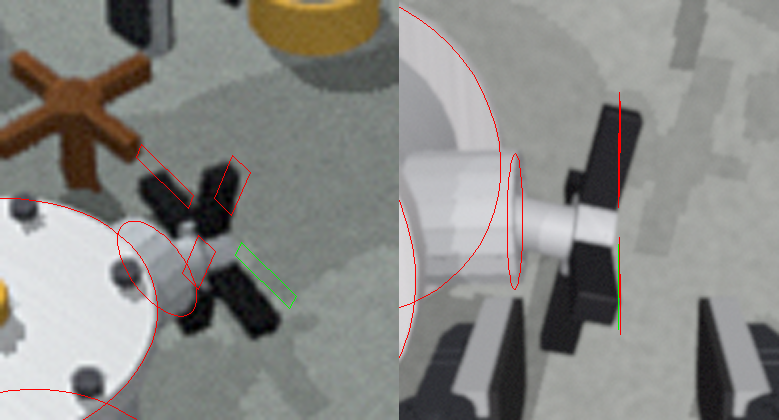

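```bash
cat > pf.py <<'E'
from st import *
from scipy.optimize import least_squares
def ends(v):
    # v: x,y,z (cell mm), theta, yaw, pitch(sag+)
    Rm=R.from_euler('ZYX',[v[4],v[5],v[3]],degrees=True).as_matrix()
    E=42*np.array([[0,0,1],[0,1,0],[0,0,-1],[0,-1,0]])   # first(+z), second(+y), third(-z), fourth(-y)
    return W(T,(np.array(v[:3])+E@Rm.T)/1000)
def fit(obs,v0):
    # obs: list of (pic, arm index, uv)
    pr=np.array([3,3,3,1e3,6,6])
    def f(v):
        e=ends(v); return np.concatenate([np.concatenate([px(p,e[i])[0]-u for p,i,u in obs])/1.5,(v-v0)/pr])
    r=least_squares(f,v0,loss='soft_l1'); return r.x,r.fun[:2*len(obs)].reshape(-1,2)*1.5
E
python3 - <<'E'
from pf import *
s=shot('side');w=shot('wrist')
S=lambda x,y:np.array([x/4.2+250,y/4.2+210]); V=lambda x,y:np.array([(x-399)/2+214,y/2+144])
obs=[(s,1,S(222,169)),(s,2,S(155,183)),(s,0,S(266,328)),(s,3,S(192,327)),(w,2,V(620,114)),(w,1,V(599,300)),(w,0,V(561,340))]
for th in (100,110,120):
    v,r=fit(obs,np.array([105.3,0,84,th,0,3.])); print(v.round(1),r.round(1).tolist())
E
```

```text
[102.5  -4.9  79.6  96.2 -12.8   6.5] [[-0.1, 0.5], [-1.7, -0.3], [0.9, -0.3], [0.2, -0.1], [0.6, -5.4], [-0.1, 0.8], [-0.2, 0.6]]
[102.5  -4.9  79.6  96.2 -12.8   6.5] [[-0.1, 0.5], [-1.7, -0.3], [0.9, -0.3], [0.2, -0.1], [0.6, -5.4], [-0.1, 0.8], [-0.2, 0.6]]
[102.5  -4.9  79.6  96.2 -12.8   6.5] [[-0.1, 0.5], [-1.7, -0.3], [0.9, -0.3], [0.2, -0.1], [0.6, -5.4], [-0.1, 0.8], [-0.2, 0.6]]
```

Emit:
send_rows:
  targets:
    - [[32,0.014,-0.0017,0.0145,0],[32,0.02,0,0,0],[32,0.02,0,0,0],[32,0.02,0,0,0],[32,0,0,0,0],[0,0,0,0,0],[0,0,0,0,0],[0,0,0,0,0],[0,0,0,0,0],[0,0,0,0,0]]

```text
time: 15.9
ee_pos: [0.528, -0.0473, 0.1294]
tcp_rot: [-102.4, 89.5, 177.0]
contact_force: [-9.2, -0.5, 2.3]
opening: 0.123
```

```bash
python3 - <<'E'
from st import *
st()
A=draw(shot('side'),T,(250,210,345,310),4.2,'pics/x.png',th=97,out=.0065)
w=shot('wrist'); B=draw(w,T,(120,100,520,480),1.,'pics/x.png',th=97,out=.0065)
h=max(len(A),len(B));A=cv2.copyMakeBorder(A,0,h-len(A),0,0,0);B=cv2.copyMakeBorder(B,0,h-len(B),0,0,0)
cv2.imwrite('pics/grip.png',np.hstack([A,B]))
E
```

```text
t 15.9 cell xyz mm [103.3  -5.7 129.4] jaw dir [ 1.    -0.    -0.008] open 0.123 F [-9.2 -0.5  2.3] tips 0.025 q [-17.   7. 111.  -0.  62. -27.]
```

View pics/grip.png

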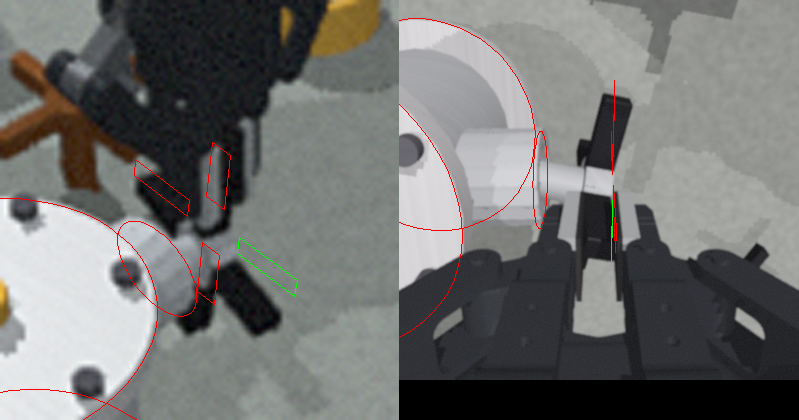

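The second arm is held between the pads. Now the helix.

Emit:
send_rows:
  targets:
    - [[0,0.0003,0,0.0019,0],[0,0.0004,0,0.0019,0],[0,0.0005,0,0.0018,0],[0,0.0006,0,0.0018,0],[0,0.0007,0.0002,0.0018,0],[0,0.0008,0.0002,0.0017,0],[0,0.0009,0.0002,0.0017,0],[0,0.001,0.0002,0.0016,0],[0,0.0011,0.0002,0.0016,0],[0,0.0012,0.0002,0.0015,0]]

```text
time: 17.25
ee_pos: [0.5302, -0.0563, 0.1253]
tcp_rot: [-147.9, 88.6, 131.4]
contact_force: [-28.5, 35.0, 44.1]
opening: 0.124
```

```bash
python3 - <<'E'
from st import *
st()
A=draw(shot('side'),T,(250,210,345,310),4.2,'pics/x.png',th=130,out=.0087)
w=shot('wrist'); B=draw(w,T,(120,100,520,480),1.,'pics/x.png',th=130,out=.0087)
h=max(len(A),len(B));A=cv2.copyMakeBorder(A,0,h-len(A),0,0,0);B=cv2.copyMakeBorder(B,0,h-len(B),0,0,0)
cv2.imwrite('pics/helix.png',np.hstack([A,B]))
E
```

```text
t 17.25 cell xyz mm [104.  -15.  125.3] jaw dir [ 1.    -0.002 -0.013] open 0.124 F [-28.5  35.   44.1] tips 0.025 q [-19.   8. 111.   1.  62. -28.]
```

View pics/helix.png

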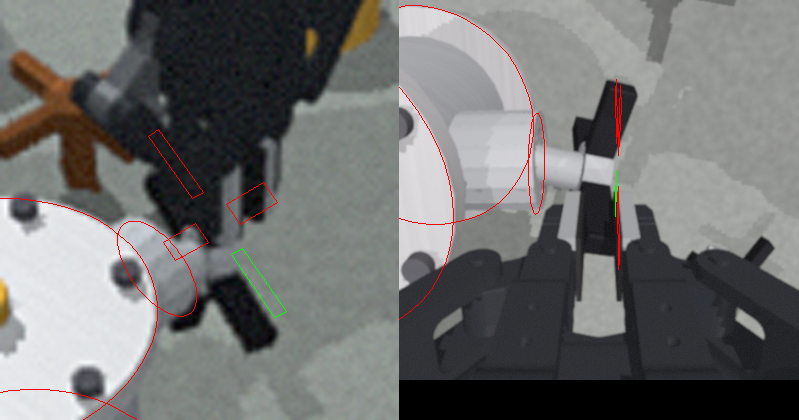

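Emit:
send_rows:
  targets:
    - [[0,-0.0025,-0.0018,0,0],[0,0,0,0,0],[0,0,0,0.001,0],[0,0.0003,0,0.001,0],[0,0.0003,0,0.001,0],[0,0.0003,0,0.001,0],[0,0,0,0,0],[0,0,0,0,0],[0,0,0,0,0],[0,0,0,0,0]]

```text
time: 18.6
ee_pos: [0.5297, -0.0605, 0.1252]
tcp_rot: [-154.3, 88.7, 125.0]
contact_force: [-19.2, 31.9, 27.1]
opening: 0.122
```

```bash
python3 - <<'E'
from st import *
st()
E
```

```text
t 18.6 cell xyz mm [102.8 -19.1 125.2] jaw dir [ 1.    -0.002 -0.01 ] open 0.122 F [-19.2  31.9  27.1] tips 0.025 q [-19.   8. 111.   1.  62. -29.]
```

Emit:
send_rows:
  targets:
    - [[0,0.0004,0,0.001,0],[0,0.0004,0,0.001,0],[0,0.0005,0,0.001,0],[0,0.0005,0,0.001,0],[0,0.0005,0,0.001,0],[0,0.0005,0,0.001,0],[0,0.0006,0,0.001,0],[0,0.0006,0,0.001,0],[0,0,0,0,0],[0,0,0,0,0]]

```text
time: 19.85
ee_pos: [0.5307, -0.0695, 0.1212]
tcp_rot: [-148.0, 88.8, 131.3]
contact_force: [-20.1, 28.0, 27.4]
opening: 0.126
```

```bash
python3 - <<'E'
from st import *
st()
A=draw(shot('side'),T,(250,210,345,310),4.2,'pics/x.png',th=126,out=.0087)
w=shot('wrist'); B=draw(w,T,(120,100,520,480),1.,'pics/x.png',th=126,out=.0087)
h=max(len(A),len(B));A=cv2.copyMakeBorder(A,0,h-len(A),0,0,0);B=cv2.copyMakeBorder(B,0,h-len(B),0,0,0)
cv2.imwrite('pics/helix2.png',np.hstack([A,B]))
E
```

```text
t 19.85 cell xyz mm [102.3 -28.1 121.2] jaw dir [ 1.    -0.001 -0.011] open 0.126 F [-20.1  28.   27.4] tips 0.025 q [-20.   9. 111.   1.  62. -30.]
```

View pics/helix2.png

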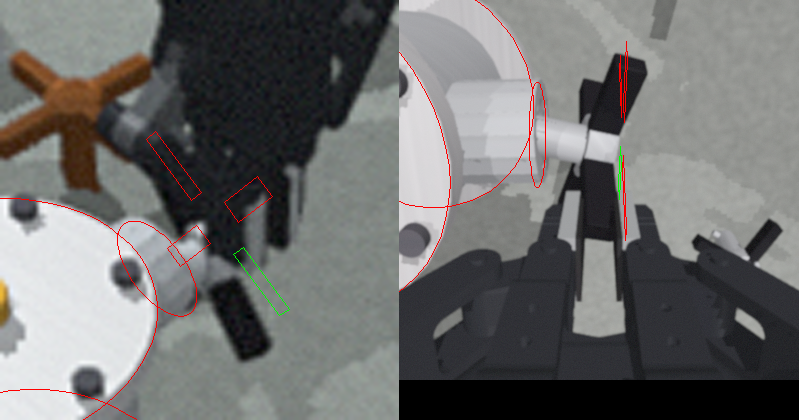

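```bash
python3 - <<'E'
from pf import *
s=shot('side');w=shot('wrist')
S=lambda x,y:np.array([x/4.2+250,y/4.2+210]); V=lambda x,y:np.array([(x-399)+120,y+100])
obs=[(s,0,S(256,352)),(w,2,V(630,64)),(w,1,V(600,236)),(w,3,V(589,84))]
for th in (110,120,130):
    v,r=fit(obs,np.array([106,-2,83,th,-8,5.])); print(v.round(1),r.round(1).tolist())
st()
E
```

```text
[101.6  -6.4  79.9 117.  -13.9  11.9] [[-0.2, 0.5], [-0.1, -1.0], [0.1, 0.8], [0.4, -0.0]]
[101.6  -6.4  79.9 117.  -13.9  11.9] [[-0.2, 0.5], [-0.1, -1.0], [0.1, 0.8], [0.4, -0.0]]
[101.6  -6.4  79.9 117.  -13.9  11.9] [[-0.2, 0.5], [-0.1, -1.0], [0.1, 0.8], [0.4, -0.0]]
t 20.05 cell xyz mm [102.3 -28.1 121.2] jaw dir [ 1.    -0.001 -0.011] open 0.123 F [-20.7  27.5  26.6] tips 0.025 q [-20.   9. 111.   1.  62. -30.]
```

Emit:
send_rows:
  targets:
    - [[0,0.0005,0,0.001,0],[0,0.0005,0,0.001,0],[0,0.0005,0,0.001,0],[0,0.0005,0,0.001,0],[0,0.0005,0,0.001,0],[0,0.0005,0,0.001,0],[0,0.0005,0,0.001,0],[0,0,0,0,0],[0,0,0,0,0],[0,0,0,0,0]]

```text
time: 21.3
ee_pos: [0.5311, -0.0776, 0.1159]
tcp_rot: [-139.4, 88.9, 140.0]
contact_force: [-18.2, 21.1, 15.9]
opening: 0.119
```

```bash
python3 - <<'E'
from st import *
st()
E
```

```text
t 21.3 cell xyz mm [101.4 -36.2 115.9] jaw dir [ 1.     0.    -0.013] open 0.119 F [-18.2  21.1  15.9] tips 0.025 q [-21.  10. 111.   0.  61. -30.]
```

Emit:
send_rows:
  targets:
    - [[0,-0.0008,0,-0.001,0],[0,-0.0008,0,-0.001,0],[0,0,0.002,0,0],[0,0,0.002,0,0],[0,0,0.002,0,0],[0,0,0.002,0,0],[0,0,0,0,0],[0,0,0,0,0],[0,0,0,0,0],[0,0,0,0,0]]

```text
time: 22.55
ee_pos: [0.5331, -0.0758, 0.1153]
tcp_rot: [-117.4, 88.1, 162.2]
contact_force: [-36.2, 12.3, 20.8]
opening: 0.115
```

```bash
python3 - <<'E'
from st import *
st()
E
```

```text
t 22.55 cell xyz mm [103.7 -34.7 115.3] jaw dir [ 1.     0.003 -0.029] open 0.115 F [-36.2  12.3  20.8] tips 0.025 q [-20.  10. 110.  -0.  62. -30.]
```

Emit:
send_rows:
  targets:
    - [[0,0,-0.004,0,0],[0,0,-0.003,0,0],[0,0.0008,0,0.001,0],[0,0.0008,0,0.001,0],[0,0.0008,0,0.001,0],[0,0.0008,0,0.001,0],[0,0.0008,0,0.001,0],[0,0.0008,0,0.001,0],[0,0,0,0,0],[0,0,0,0,0]]

```text
time: 23.8
ee_pos: [0.5317, -0.0809, 0.1122]
tcp_rot: [-137.6, 88.7, 141.8]
contact_force: [-22.0, 21.3, 18.7]
opening: 0.111
```

```bash
python3 - <<'E'
from st import *
st()
A=draw(shot('side'),T,(250,210,345,310),4.2,'pics/x.png',th=130,out=.0087)
w=shot('wrist'); B=draw(w,T,(120,100,520,480),1.,'pics/x.png',th=130,out=.0087)
h=max(len(A),len(B));A=cv2.copyMakeBorder(A,0,h-len(A),0,0,0);B=cv2.copyMakeBorder(B,0,h-len(B),0,0,0)
cv2.imwrite('pics/helix3.png',np.hstack([A,B]))
E
```

```text
t 23.8 cell xyz mm [101.4 -39.5 112.2] jaw dir [ 1.    -0.    -0.015] open 0.111 F [-22.   21.3  18.7] tips 0.025 q [-21.  10. 110.   0.  61. -31.]
```

View pics/helix3.png

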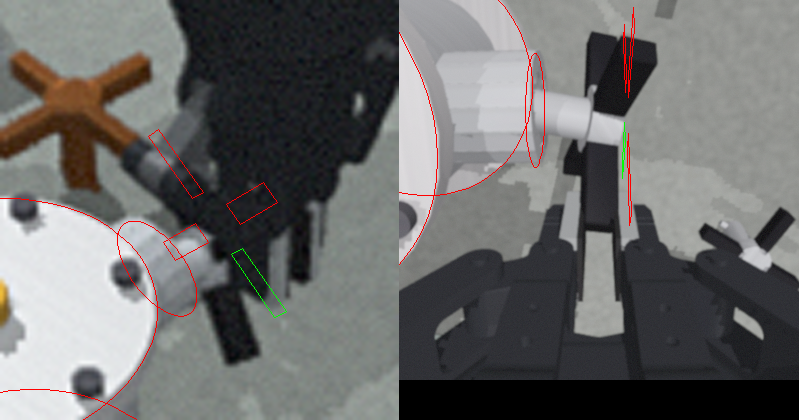

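```bash
python3 - <<'E'
from pf import *
s=shot('side');w=shot('wrist')
S=lambda x,y:np.array([x/4.2+250,y/4.2+210]); V=lambda x,y:np.array([(x-399)+120,y+100])
obs=[(s,0,S(241,354)),(w,2,V(640,52)),(w,1,V(600,222)),(w,3,V(602,42))]
v,r=fit(obs,np.array([106,-4,82,125,-8,5.])); print(v.round(1),r.round(1).tolist())
E=ends(v); print('2nd arm end cell mm',(W(np.linalg.inv(T),E)*1000).round(0).tolist())
st()
E
```

```text
[103.5  -6.5  72.8 133.  -12.4  11.7] [[1.4, 4.2], [0.1, -1.0], [-0.1, 1.7], [0.2, -0.8]]
2nd arm end cell mm [[91.0, -35.0, 45.0], [103.0, -36.0, 103.0], [116.0, 22.0, 101.0], [104.0, 23.0, 43.0]]
t 24.0 cell xyz mm [101.4 -39.5 112.2] jaw dir [ 1.    -0.    -0.015] open 0.117 F [-21.5  22.2  17.2] tips 0.025 q [-21.  10. 110.   0.  61. -31.]
```

θ is now about 130°, inside the free window, but the plug is canted. I'll release it, look, and regrip the third arm (up on the +y side). Lifting radially along that arm straightens the plug without turning it back.

Emit:
send_rows:
  targets:
    - [[32,0,0,0,0],[32,0,0,0,0],[32,0,0,0,0],[32,-0.02,0,0,0],[32,-0.03,0,0,0],[32,-0.03,0,0,0],[32,0,0,-0.025,0],[32,0,0,-0.025,0],[32,0,0,0,0],[32,0,0,0,0]]

```text
time: 25.25
ee_pos: [0.5298, -0.0383, 0.1935]
tcp_rot: [41.9, 90.0, -38.7]
contact_force: [0.2, 0.3, 0.1]
opening: 0.322
```

```bash
python3 - <<'E'
from st import *
st()
A=draw(shot('side'),T,(250,210,345,310),4.2,'pics/x.png',th=130,out=.0087)
w=shot('wrist'); q=px(w,W(T,[.106,0,.085]))[0]
x0=int(np.clip(q[0]-100,0,440)); y0=int(np.clip(q[1]-110,0,270)); print(q,x0,y0)
B=draw(w,T,(x0,y0,x0+190,y0+210),2.,'pics/x.png',th=130,out=.0087)
cv2.imwrite('pics/rel.png',np.hstack([A,B]))
E
```

```text
t 25.25 cell xyz mm [106.5   2.8 193.5] jaw dir [ 1.    -0.001  0.001] open 0.322 F [0.2 0.3 0.1] tips 0.025 q [-16.   2. 110.  -0.  68. -26.]
[315.77054692 250.24047849] 215 140
```

View pics/rel.png

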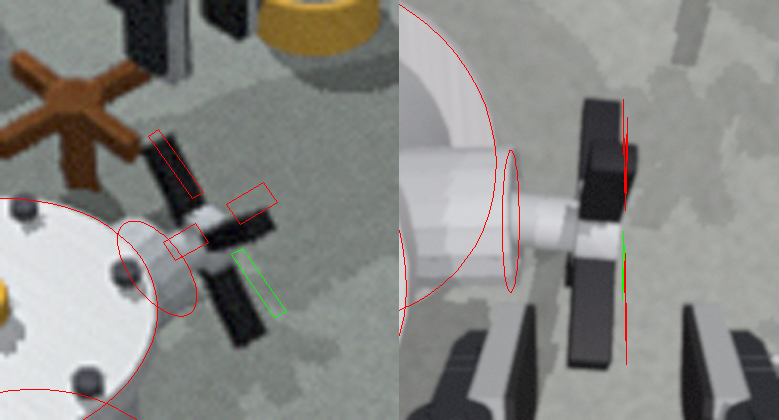

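```bash
python3 - <<'E'
from pf import *
s=shot('side');w=shot('wrist')
S=lambda x,y:np.array([x/4.2+250,y/4.2+210]); V=lambda x,y:np.array([(x-399)/2+215,y/2+140])
obs=[(s,2,S(159,141)),(s,1,S(270,217)),(s,0,S(252,343)),(w,1,V(591,360)),(w,2,V(613,152)),(w,3,V(600,103))]
v,r=fit(obs,np.array([106,-2,82,130,-4,5.])); print(v.round(1),r.round(1).tolist())
print('ends cell mm',(W(np.linalg.inv(T),ends(v))*1000).round(0).tolist())
E
```

```text
[104.6  -1.8  81.3 136.2  -5.5   3.9] [[-0.8, 0.2], [-1.9, 1.7], [0.1, -0.3], [0.5, 1.4], [0.3, -0.4], [-0.0, -0.2]]
ends cell mm [[100.0, -30.0, 51.0], [104.0, -32.0, 110.0], [109.0, 27.0, 112.0], [106.0, 29.0, 52.0]]
```

Free at about 136°, with little cant left. Gripping the third arm.

Emit:
send_rows:
  targets:
    - [[27,0.01,0.0005,-0.0142,0],[27,0.0225,0,0,0],[27,0.02,0,0,0],[27,0.02,0,0,0],[27,0,0,0,0],[0,0,0,0,0],[0,0,0,0,0],[0,0,0,0,0],[0,0,0,0,0],[0,0,0,0,0]]

```text
time: 26.7
ee_pos: [0.5265, -0.0222, 0.1215]
tcp_rot: [-136.4, 89.7, 143.0]
contact_force: [-6.0, 4.8, 4.2]
opening: 0.127
```

Emit:
send_rows:
  targets:
    - [[0,-0.001,0,-0.0005,0],[0,-0.001,0,-0.0005,0],[0,0,0.0015,0,0],[0,0,0.0015,0,0],[0,0,0.0015,0,0],[0,0,0.0015,0,0],[0,0,0.0015,0,0],[0,0,0.0015,0,0],[0,0,0,0,0],[0,0,0,0,0]]

```text
time: 27.95
ee_pos: [0.5357, -0.0204, 0.1224]
tcp_rot: [-140.7, 89.9, 138.7]
contact_force: [-1.6, 5.0, -2.9]
opening: 0.12
```

```bash
python3 - <<'E'
from st import *
st()
E
```

```text
t 27.95 cell xyz mm [115.3  19.5 122.4] jaw dir [ 1.    -0.001 -0.002] open 0.12 F [-1.6  5.  -2.9] tips 0.025 q [-14.   8. 111.   0.  61. -24.]
```

It's sliding out with almost no force. Continuing the pull straight out.

Emit:
send_rows:
  targets:
    - [[0,0,0.003,0,0],[0,0,0.003,0,0],[0,0,0.003,0,0],[0,0,0.004,0,0],[0,0,0.004,0,0],[0,0,0.004,0,0],[0,0,0.005,0,0],[0,0,0.005,0,0],[0,0,0.006,0,0],[0,0,0.006,0,0]]

```text
time: 29.2
ee_pos: [0.5792, -0.014, 0.1228]
tcp_rot: [76.1, 90.0, -4.5]
contact_force: [0.8, 0.7, -1.0]
opening: 0.12
```

```bash
python3 - <<'E'
from st import *
st()
p=shot('side'); A=cv2.resize(p['color'][190:310,240:360],None,fx=3,fy=3,interpolation=cv2.INTER_CUBIC)
w=shot('wrist'); B=cv2.resize(w['color'],None,fx=.75,fy=.75)[:,40:440]
cv2.imwrite('pics/out.png',np.hstack([A,B]))
E
```

```text
t 29.2 cell xyz mm [159.2  18.7 122.8] jaw dir [ 1.    -0.001  0.   ] open 0.12 F [ 0.8  0.7 -1. ] tips 0.025 q [-13.  14. 105.   0.  62. -22.]
```

View pics/out.png

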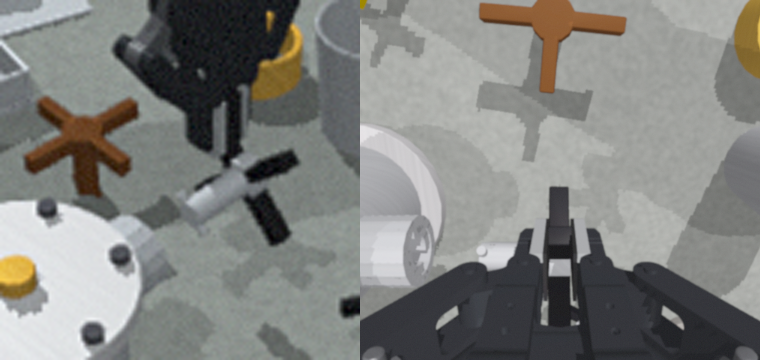

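The plug is fully out and held, its shank end clear of the boss (pin visible at (480,250) in the wrist panel). Now lift and carry it to the tray.

Emit:
send_rows:
  targets:
    - [[0,0,0.002,0,0],[0,-0.01,0,0,0],[0,-0.015,0,0,0],[0,-0.02,0,0,0],[0,-0.02,0,0,0],[0,-0.02,0,0,0],[0,-0.02,0,0,0],[0,-0.015,0,0,0],[0,-0.01,0,0,0],[0,0,0,0,0]]

```text
time: 30.55
ee_pos: [0.581, -0.0138, 0.2535]
tcp_rot: [69.3, 89.9, -11.3]
contact_force: [-0.3, 0.3, -1.2]
opening: 0.122
```

Emit:
send_rows:
  targets:
    - [[0,0,-0.002,-0.015,0],[0,0,-0.004,-0.03,0],[0,0,-0.005,-0.04,0],[0,0,-0.005,-0.042,0],[0,0,-0.005,-0.042,0],[0,0,-0.005,-0.042,0],[0,0,-0.005,-0.042,0],[0,0,-0.005,-0.04,0],[0,0,-0.003,-0.02,0],[0,0,-0.002,-0.011,0]]

```text
time: 31.8
ee_pos: [0.4865, 0.3001, 0.2522]
tcp_rot: [-66.8, 89.9, -147.3]
contact_force: [-1.1, -0.6, -0.5]
opening: 0.117
```

```bash
python3 - <<'E'
from st import *
st(); print(tool()[:3,3])
p=shot('side'); x0,y0=60,40; A=cv2.resize(p['color'][y0:y0+240,x0:x0+200],None,fx=1.9,fy=1.9,interpolation=cv2.INTER_CUBIC)
w=shot('wrist'); B=cv2.resize(w['color'],None,fx=.65,fy=.65)
h=max(len(A),len(B));A=cv2.copyMakeBorder(A,0,h-len(A),0,0,0);B=cv2.copyMakeBorder(B,0,h-len(B),0,0,0)
cv2.imwrite('pics/over.png',np.hstack([A,B]))
for n,q in(('side',p),('wrist',w)): print(n,find(q,'tray'),find(q,'plug'),find(q,'shank_end'))
E
```

```text
t 31.8 cell xyz mm [119.3 343.7 252.2] jaw dir [ 1.     0.001 -0.001] open 0.117 F [-1.1 -0.6 -0.5] tips 0.025 q [ 20.   4. 101.  -0.  75.  11.]
[0.48651259 0.30005116 0.25216053]
side [(0.92, array([0.4696, 0.2866, 0.0046]))] [(0.89, array([ 0.6179, -0.1201,  0.0424])), (0.71, array([0.4878, 0.2707, 0.2179])), (0.69, array([0.4429, 0.1102, 0.0353])), (0.6, array([0.5575, 0.0918, 0.0541]))] [(0.91, array([0.4885, 0.2685, 0.2211])), (0.87, array([0.5546, 0.0901, 0.0501])), (0.78, array([ 0.6163, -0.1208,  0.04  ])), (0.56, array([0.4426, 0.1133, 0.0336]))]
wrist [(0.73, array([0.465 , 0.2934, 0.0051]))] [(0.61, array([0.5409, 0.1005, 0.0501])), (0.57, array([0.4876, 0.2857, 0.2307]))] [(0.83, array([0.4892, 0.2844, 0.2245])), (0.71, array([0.5405, 0.096 , 0.05  ]))]
```

View pics/over.png

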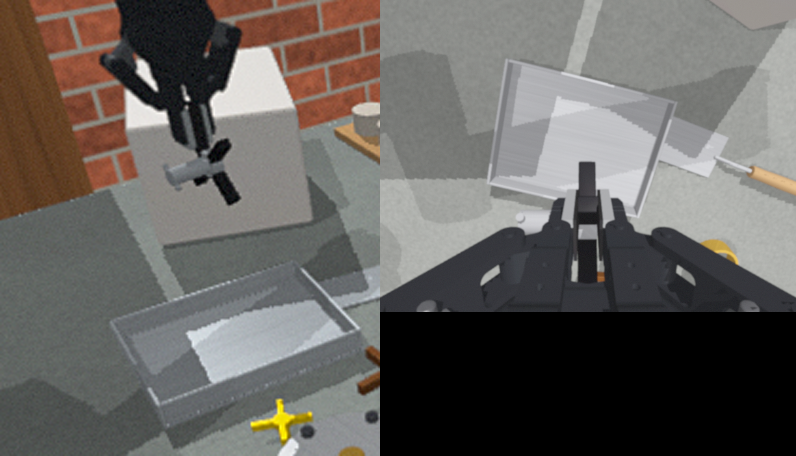

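Emit:
send_rows:
  targets:
    - [[0,0.012,0,0,0],[0,0.02,0,0,0],[0,0.02,0,0,0],[0,0.02,0,0,0],[0,0.02,0,0,0],[0,0.02,0,0,0],[0,0.02,0,0,0],[0,0.016,0,0,0],[0,0.01,0,0,0],[0,0.003,0,0,0]]

```text
time: 33.45
ee_pos: [0.4872, 0.2992, 0.0912]
tcp_rot: [-77.6, 90.0, -158.2]
contact_force: [-0.5, 0.1, -1.8]
opening: 0.12
```

Emit:
send_rows:
  targets:
    - [[0,0.0015,0,0,0],[0,0.0015,0,0,0],[0,0.0015,0,0,0],[0,0.001,0,0,0],[0,0.001,0,0,0],[0,0.001,0,0,0],[0,0.001,0,0,0],[0,0,0,0,0],[0,0,0,0,0],[0,0,0,0,0]]

```text
time: 34.7
ee_pos: [0.4874, 0.2992, 0.0833]
tcp_rot: [87.5, 90.0, 6.9]
contact_force: [0.4, -0.2, -1.6]
opening: 0.123
```

Emit:
send_rows:
  targets:
    - [[0,0.001,0,0,0],[0,0.001,0,0,0],[0,0.001,0,0,0],[0,0.001,0,0,0],[0,0.001,0,0,0],[0,0.001,0,0,0],[0,0,0,0,0],[0,0,0,0,0],[0,0,0,0,0],[0,0,0,0,0]]

```text
time: 35.95
ee_pos: [0.4874, 0.2992, 0.0773]
tcp_rot: [98.4, 90.0, 17.8]
contact_force: [-0.4, 0.4, -1.7]
opening: 0.123
```

Emit:
send_rows:
  targets:
    - [[0,0.001,0,0,0],[0,0.001,0,0,0],[0,0.001,0,0,0],[0,0.001,0,0,0],[0,0.001,0,0,0],[0,0,0,0,0],[0,0,0,0,0],[0,0,0,0,0],[0,0,0,0,0],[0,0,0,0,0]]

```text
time: 37.2
ee_pos: [0.4879, 0.3002, 0.074]
tcp_rot: [141.9, 89.9, 61.3]
contact_force: [-4.4, 3.1, 10.2]
opening: 0.12
```

```bash
python3 - <<'E'
from st import *
st(); t=tool()
p=shot('side'); A=cv2.resize(p['color'][140:280,110:280],None,fx=3,fy=3,interpolation=cv2.INTER_CUBIC)
cv2.imwrite('pics/low.png',A); print(find(p,'plug')[:4])
E
```

```text
t 37.2 cell xyz mm [120.7 343.6  74. ] jaw dir [ 1.    -0.001  0.001] open 0.12 F [-4.4  3.1 10.2] tips 0.025 q [ 20.  17. 106.   0.  56.  11.]
[(0.72, array([0.5567, 0.0907, 0.0499])), (0.7, array([ 0.6185, -0.1201,  0.038 ])), (0.56, array([0.4921, 0.273 , 0.0414])), (0.55, array([0.4434, 0.1103, 0.0373]))]
```

View pics/low.png

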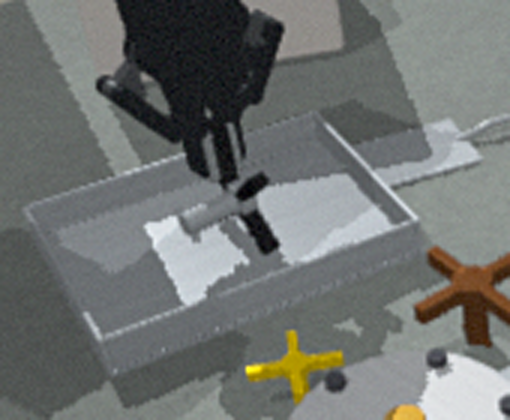

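The plug is touching the tray floor (about 10 N up), well inside the walls. Opening slowly, then straight up.

Emit:
send_rows:
  targets:
    - [[0,-0.0005,0,0,0],[14,0,0,0,0],[17,0,0,0,0],[20,0,0,0,0],[24,0,0,0,0],[30,0,0,0,0],[36,0,0,0,0],[36,0,0,0,0],[36,0,0,0,0],[36,0,0,0,0]]

```text
time: 38.55
ee_pos: [0.4874, 0.2992, 0.0728]
tcp_rot: [-112.3, 90.0, 167.1]
contact_force: [-1.0, -0.1, -0.7]
opening: 0.363
```

Emit:
send_rows:
  targets:
    - [[36,-0.005,0,0,0],[36,-0.01,0,0,0],[36,-0.02,0,0,0],[36,-0.03,0,0,0],[36,-0.03,0,0,0],[36,-0.03,0,0,0],[36,-0.03,0,0,0],[36,-0.02,0,0,0],[36,0,0,0,0],[36,0,0,0,0]]

```text
time: 39.8
ee_pos: [0.4868, 0.299, 0.2467]
tcp_rot: [-78.4, 89.9, -159.0]
contact_force: [0.4, 0.5, -0.2]
opening: 0.359
```

```bash
python3 - <<'E'
from st import *
st()
p=shot('side'); A=p['color'][100:340,100:500]; A=cv2.resize(A,None,fx=2,fy=2,interpolation=cv2.INTER_CUBIC)
cv2.imwrite('pics/end.png',A); print(find(p,'plug'),find(p,'tray'))
t=shot('top')
for o in ['disc_a','mould','beaker','tin','spatula','stone']: print(o,find(t,o))
E
```

```text
t 39.8 cell xyz mm [119.4 342.6 246.7] jaw dir [ 1.    -0.001 -0.002] open 0.359 F [ 0.4  0.5 -0.2] tips 0.025 q [ 20.   4. 101.  -0.  75.  11.]
[(0.95, array([ 0.6189, -0.1225,  0.0384])), (0.77, array([0.4465, 0.1079, 0.0377])), (0.74, array([0.5569, 0.0954, 0.0517])), (0.7, array([ 0.7283, -0.1575,  0.0072])), (0.68, array([0.4619, 0.2705, 0.0288]))] [(0.86, array([0.4714, 0.2849, 0.003 ]))]
disc_a [(0.94, array([ 0.4515, -0.3049,  0.0408])), (0.84, array([ 0.5337, -0.3014,  0.0443]))]
mould [(0.57, array([0.7181, 0.1265, 0.0321]))]
beaker [(0.62, array([0.7544, 0.0286, 0.0191]))]
tin [(0.97, array([ 0.7364, -0.2763,  0.0502]))]
spatula [(0.61, array([0.4645, 0.2724, 0.0343])), (0.57, array([0.656 , 0.282 , 0.0035]))]
stone [(0.95, array([ 0.7288, -0.1536,  0.01  ]))]
```

View pics/end.png

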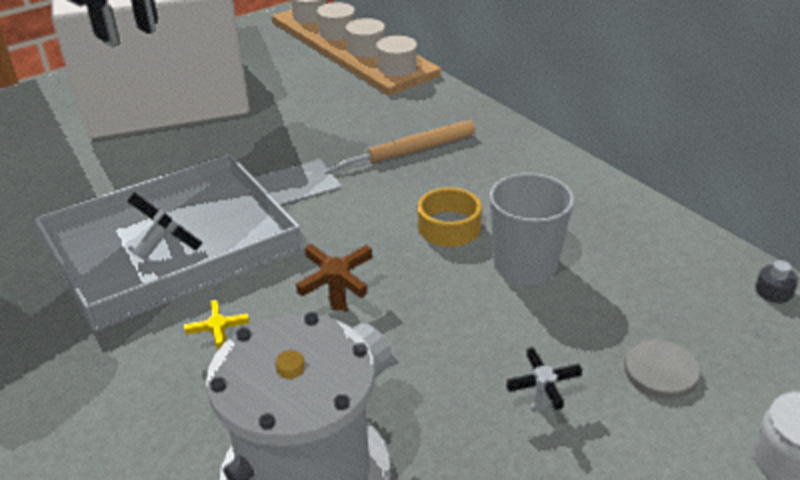

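The plug rests inside the tray at about (165,230), the port is empty, and everything else is where it was. Handing in.

```bash
python3 -c "
from station import order; print(order.job_done())"
```

```text
the job is handed in; nothing more can be done
None
```

The drain plug is out of the cell and resting inside the tray. I handed the job in at about 40 s of the 64 s allowed.

**What I did:**
- **Unscrewing:** I turned the plug with two pushes of the closed fingers and then a grasp on the second arm, to about 130–136°.
- **Drawing out:** I gripped the third arm and drew the plug straight out with almost no force.
- **Setting down:** I carried it to the tray and lowered it until it touched the floor (about 10 N). Then I let go and lifted clear.

**Last checks:**
- The final picture shows the plug in the tray, the port empty and the gripper clear.
- The bystanders are within about 5 mm of where they started, which is about the network's error. The spatula search also gave a false hit on the plug in the tray.

**What did not go smoothly:**
- The second push jammed. The plug canted by roughly 13°, more than the 5° of sag described.
- A first pull failed with about 36 N, so I regripped on the third arm. The highest contact force I saw was about 63 N, through the fingers.
- On release, the plug tipped over in place so that its shank rests on the tray floor.
- I viewed 18 pictures, well over the budget of 10.

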